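Charge the cleaning cabinet with the crank-tipped skip

TASK

Put all the aluminium castings lying on the bench into the level blue skip, then wind the red-handled crank clockwise, about two full turns, until the skip is fully up and has tipped them all into the open drawer. Then push the drawer fully shut with all the castings in it, leaving the skip up and the tin and the yellow box where they are.

Things in the scene. Friction and masses are not known exactly. Their poses are not given: they have to be found in the camera images.
- casting0: rough aluminium casting, a bare grey block 72 (its x) x 36 (its y) x 42 mm (its z), about 0.25 kg; origin at the block's centre; two dark bolt spots and a grey stripe on its top face. Two to four castings are present, lying anywhere on the bench at any yaw (None: absent)
- casting1: rough aluminium casting, a bare grey block 72 (its x) x 36 (its y) x 42 mm (its z), about 0.25 kg; origin at the block's centre; two dark bolt spots and a grey stripe on its top face. Two to four castings are present, lying anywhere on the bench at any yaw (None: absent)
- casting2: rough aluminium casting, a bare grey block 72 (its x) x 36 (its y) x 42 mm (its z), about 0.25 kg; origin at the block's centre; two dark bolt spots and a grey stripe on its top face. Two to four castings are present, lying anywhere on the bench at any yaw (None: absent)
- casting3: rough aluminium casting, a bare grey block 72 (its x) x 36 (its y) x 42 mm (its z), about 0.25 kg; origin at the block's centre; two dark bolt spots and a grey stripe on its top face. Two to four castings are present, lying anywhere on the bench at any yaw (None: absent)
- machine: fixed loader unit, its place and yaw vary; origin on the bench below the skip's hinge line, x away from the robot, y left (at yaw 0). Grey cabinet from y = 85 to 370, x = -30 to 166 mm, top at 160 mm; the drawer comes out of its right (-y) end; the skip is on the robot's side of the open drawer; a clear guard 165 mm high stands at x = 158, y = -172 to 82 mm, beyond the drawer
- skip (a joint): tilt in rad of the blue tipping skip: 0 = level, starts below 0.07, ready to load; grows as its robot-side edge rises about the hinge at its far (+x) edge, pouring into the open drawer; about 1.15 = fully up. It is driven only by the crank: tilt = 0.0915 x crank angle, and it stays where it is wound
- skip_floor (a point): centre of the skip's floor, upper face, 122 mm above the bench when level; axes as the machine's when level. Inside 155 mm in x (hinge and open mouth at x = +77.5, back wall at -77.5) by 190 mm in y; walls 18 mm high, 5 mm thick on three sides, none at the mouth. Four castings fit in two rows, length along y, e.g. at x = -45 and +15, y = -46 and +46 mm
- crank (a joint): angle in rad of the crank on top of the cabinet, vertical axis, growing clockwise seen from above; starts at 0 to 0.7, end stop at 12.7 (two turns), skip fully up. Turning takes about 4 to 8 N at the grip, and it stays where it is left
- crank_grip (a point): grip point of the crank's red flat upright handle, 229 mm above the bench, 15 mm below its top; handle 34 mm along the radius, 16 mm thick along the direction of travel, 50 mm tall, fixed on the arm (it does not spin: turn the hand with it, or let go and take it again); the point's x axis points from the grip to the crank's axis
- crank_axis (a point): point on the crank's vertical axis, 215 mm above the bench; the grip goes round it at 62 mm radius
- drawer (a joint): how far in m the drawer stands open: starts at 0.218 to 0.246 (stop at 0.25), 0 = fully shut; slides along the machine's y, shutting towards +y (left), with 2 N friction plus 6 N s/m
- drawer_in (a point): centre of the drawer's inner floor, 25 mm above the bench; axes as the machine's; inside 130 mm in x by 240 mm in y, 87 mm deep
- drawer_handle (a point): middle of the drawer's dark bar handle, 110 mm above the bench, on its right-hand (-y) front; bar 90 mm along x, 12 mm thick, 14 mm high, its middle 34 mm out from the blue front (whose top is 132 mm above the bench)
- tin: small white tin with a red band, 68 mm across, 62 mm high, origin at the centre of its underside; not part of the job
- discbox: yellow box 85 x 55 x 55 mm, origin at the centre of its underside; not part of the job
There are look-alikes about, which are no part of the job. What is shaped like the casting2 but pink or turquoise is not meant.

How it is judged (in metres and radians):
On the way, in this order (a step that is already met when the one before it is completed fails the run):
1. all castings that are present are together in the level skip (x of casting0 in the frame of skip_floor between -0.085 and 0.085 m and y of casting0 in the frame of skip_floor between -0.1 and 0.1 m and z of casting0 in the frame of skip_floor between 0.01 and 0.1 m and x of casting1 in the frame of skip_floor between -0.085 and 0.085 m and y of casting1 in the frame of skip_floor between -0.1 and 0.1 m and z of casting1 in the frame of skip_floor between 0.01 and 0.1 m and x of casting2 in the frame of skip_floor between -0.085 and 0.085 m and y of casting2 in the frame of skip_floor between -0.1 and 0.1 m and z of casting2 in the frame of skip_floor between 0.01 and 0.1 m and x of casting3 in the frame of skip_floor between -0.085 and 0.085 m and y of casting3 in the frame of skip_floor between -0.1 and 0.1 m and z of casting3 in the frame of skip_floor between 0.01 and 0.1 m and value of joint skip below 0.15 rad), for 0.2 s.
2. the crank is wound until the skip is fully up, with the drawer still open (value of joint skip above 1.08 rad and value of joint drawer above 0.15 m), for 0.2 s.
3. all castings are in the drawer and it is shut (x of casting0 in the frame of drawer_in between -0.068 and 0.068 m and y of casting0 in the frame of drawer_in between -0.123 and 0.123 m and z of casting0 in the frame of drawer_in between 0.005 and 0.1 m and x of casting1 in the frame of drawer_in between -0.068 and 0.068 m and y of casting1 in the frame of drawer_in between -0.123 and 0.123 m and z of casting1 in the frame of drawer_in between 0.005 and 0.1 m and x of casting2 in the frame of drawer_in between -0.068 and 0.068 m and y of casting2 in the frame of drawer_in between -0.123 and 0.123 m and z of casting2 in the frame of drawer_in between 0.005 and 0.1 m and x of casting3 in the frame of drawer_in between -0.068 and 0.068 m and y of casting3 in the frame of drawer_in between -0.123 and 0.123 m and z of casting3 in the frame of drawer_in between 0.005 and 0.1 m and value of joint drawer below 0.012 m), for 0.2 s.
At the end, for the whole second after the job is handed in: Every casting present lies at rest in the drawer, the drawer is shut to within 12 mm, and the skip stands up at 1.08 rad or more (fully up is about 1.15) (all of step 3 and value of joint skip above 1.08 rad and linear speed of each of casting0, casting1, casting2, casting3 below 0.03 m/s); the robot touches nothing.
It fails at once if the tin or the yellow box is moved more than 60 mm or tipped over (distance of any of tin, discbox from where it was at the start of the episode above 0.06 m or angle between any of tin, discbox's own z axis and vertical above 0.7 rad).
Of casting0, casting1, casting2, casting3 only 2 to 4 are there at a start; the rules pass over those that are not, and their reading is None.
At some moment in a run one of casting0, casting1, casting2, casting3 may be knocked a few centimetres aside while the robot is not near it.
Once in a run the grip may slacken for a moment while it holds something.
It also fails if it takes over 210 s, if anything falls off the work surface, if the arm or the gripper's body presses on something with over 40 N, if the wrist force passes 120 N, or if a joint passes its speed limit or range.

ROBOT

A 6-joint arm with a two-finger parallel gripper is mounted at the origin on the work surface. World frame = base frame: x ahead of the robot, y to its left, z up, the work surface at z = 0. Lengths are in m, angles in degrees, forces in N, time in s.
With the tool pointing down it reaches from about 0.4 to 0.825 m from the base axis. Payload 7 kg.
Tool frame: the origin (TCP) lies midway between the tips of the shut fingers; the grasp point (between the pads) lies ctrl.grasp_offset behind it (ctrl.grasp_offset is the distance from the TCP to the grasp point, in m); z points along the fingers, y is the line along which they close (so a half turn about z gives the same grasp; the last joint's range is limited). The gripper opens to 88 mm and grips with 3 to 60 N. Pads are 19 mm wide; open, the fingers measure 130 mm over their backs; the gripper's body (78 mm by 193 mm) begins 47 mm behind the grasp point.
Start: joints at [80.334, 20.546, 0.682, 0, -70.136, -16.507], TCP at [0.298, 0.606, 0.227] pointing down, gripper open.
Joint ranges: [-176.03, 176.03], [-82.01, 121.73], [-58.28, 71.71], [-173.87, 95.51], [-174.79, -0.11], [-173.66, 173.66]. Speed limits (degrees/s): [136.94, 136.94, 172.46, 180, 180, 180].

INTERFACE

Orientations are given as [roll, pitch, yaw] about the fixed x, y, z axes, in that order (R = Rz(yaw) Ry(pitch) Rx(roll)).
In Python, from plant import ctrl gives the robot as it stands. The module is installed in compiled form; this text tells all that it offers.
- The arm moves only by the tool send_rows, never from a script. Its argument "increments" is a list that holds one entry, the list of rows, each a list of 4 numbers: the shift along the world's x, y, z normalised to -1 to 1, where 1 is 0.2 m, then the turn about the world's z normalised to -1 to 1, where 1 is 1.5 rad. In form: [[[x, y, z, roll], ...]]. A call has 1 to 12 rows; each row is the pose to reach, as a shift and turn from the pose commanded when the call began; what a row does not reach only later rows make up. A row lasts 1/8 s, in which the tool goes at most 62.5 mm and 10.7 degrees, less where a joint would pass 70% of its speed; a pose out of reach is approached as far as the arm can. A call with a number of a shift or a turn outside -1 to 1 is refused whole. A call with a gripper value outside its range is refused whole. "jaw" is the opening, from 0 (shut) to 1 (fully open), set as the call begins (left out, the last holds). The fingers move at their own pace and stop on an object; the grip force is fixed at half the most. Time passes only in rows, so rows that repeat a pose let the fingers close. It gives the time, the measured TCP pose, the force, the opening and the grip force at its end, in the units of the state.
- ctrl.get_obs(): the state, without advancing time (a new reading comes with each control period).
- ctrl.snapshot(name): name is "scene" or "top" or "wrist"; returns the picture (480x640x3 uint8, red, green, blue); there is no depth.
- ctrl.calibration(name): a dict with "mtx" (3x3 intrinsics, pixels), "k1" (the pictures are not rectified: a ray, as slopes to the right and down, at radius r is drawn at 1 + k1 r^2 times it, then the intrinsics apply), "eye" and "attitude" of the camera in the world. Camera axes: x right, y up, looking along -z (the intrinsics and any distortion apply to the point x, -y, -z); pixel columns grow to the right and rows downward; lengths in m; the calibration is good to about 2 mm. A picture is of the moment at which its call begins: read the wrist's pose just before it. calibration takes no time and is no camera call; for the wrist camera it gives the pose at the moment of the call.
- ctrl.close_job(): hands the job in; it is judged then, once.
Trained networks look in the newest picture that a camera, given by its name, has taken for a name from the list of things; names that differ only in an ending like _2 or _b are one class to them, and where a whole thing is asked for, a point or a joint stands for the part that bears it (a point fixed in the world has none). Each returns a list of dicts, best first, with "conf" (0 to 1); they miss things now and then, are a little off and sometimes report something else, mostly with a low value. They report only what shows in the picture. A call takes as long as a camera call. They do not tell look-alikes from the thing itself.
- ctrl.trace(thing, camera): "mask" (480x640 bool, what is visible of it) and "bbox" ([left, top, right, bottom] in pixels, round what is visible of it).
- ctrl.spot_point(thing, camera): "pixel" ([row, column] in pixels: a listed point, or the origin of a listed thing).
The state is a dict: "clock": time; "joint_pos": joint angles; "qvel": joint speeds; "tau": joint torques, N m; "tool_pos": TCP position; "orientation": TCP orientation; "force": force on the tool from outside, world axes, zero at the start; "moment": the same for the moment, N m; "opening": finger opening in m; "gripper_force": force on a finger pad.
Only numpy, scipy, OpenCV 4.12 (cv2) and the standard library are available. Lean on these libraries where they do the work, as an engineer would, in place of code of your own. Each camera call takes 0.05 s, during which the arm holds its last target. There are 200 camera calls.

## Working session

There is one attempt and no reset: what is moved stays moved. The work goes in short steps, Python scripts to look and compute and a tool call to move; the robot and the scene stay as the last step left them, time stands still between calls to the robot, and variables do not carry over. Pictures are saved under pics/ and viewed, at most 14 in all, crops included, and the job is handed in when it is done.

Besides the shell and the picture viewer there is one more tool, called in YAML: its name, and indented under it one key for each argument. send_rows: Moves the arm, as the interface text tells. Its arguments: {"type":"object","properties":{"increments":{"type":"array"},"jaw":{"type":"number"}},"required":["increments"]}

```bash
mkdir -p pics; cat > h.py <<'E'
import numpy as np, cv2
from plant import ctrl
def snap(cam,name=None):
    im=ctrl.snapshot(cam)
    if name: cv2.imwrite(f'pics/{name}.png',im[:,:,::-1])
    return im
def R(c):
    a=np.array(c['attitude'],float)
    if a.shape==(3,3): return a
    from scipy.spatial.transform import Rotation as Ro
    return Ro.from_euler('xyz',a,degrees=True).as_matrix()
def ray(c,px,py):
    m=np.array(c['mtx']);d=np.array([(px-m[0,2])/m[0,0],(py-m[1,2])/m[1,1]])
    u=d.copy()
    for _ in range(20): u=d/(1+c['k1']*(u@u))
    return R(c)@np.array([u[0],-u[1],-1.])
def at(c,px,py,z):
    r=ray(c,px,py);e=np.array(c['eye']);return (e+r*(z-e[2])/r[2])[:2]
def proj(c,P):
    p=R(c).T@(np.array(P,float)-np.array(c['eye']));u=np.array([p[0],-p[1]])/-p[2]
    u=u*(1+c['k1']*(u@u));m=np.array(c['mtx']);return np.array([m[0,0]*u[0]+m[0,2],m[1,1]*u[1]+m[1,2]])
E
python3 - <<'E'
from h import *
o=ctrl.get_obs();print(o['tool_pos'],o['orientation'],ctrl.grasp_offset)
for cam in ('scene','top'):
    snap(cam,cam+'0');c=ctrl.calibration(cam);print(cam,c)
    for t in ('casting0','tin','discbox'):
        for d in ctrl.trace(t,cam): print(t,round(d['conf'],2),d['bbox'])
    for t,z in (('casting0',.021),('skip_floor',.122),('crank_grip',.229),('crank_axis',.215),('drawer_in',.025),('drawer_handle',.11),('machine',0)):
        for d in ctrl.spot_point(t,cam):
            r,q=d['pixel'];print(t,round(d['conf'],2),r,q,at(c,q,r,z).round(4))
E
```

```text
[0.29753578 0.60533354 0.22563213] [ 1.79905932e+02 -6.10455117e-03 -2.61802597e+01] 0.0188
scene {'mtx': array([[488.06337164,   0.        , 324.33175845],
       [  0.        , 488.06337164, 237.87699538],
       [  0.        ,   0.        ,   1.        ]]), 'k1': -0.05365094982441132, 'eye': array([ 0.7768399 , -0.63255345,  0.8677226 ]), 'attitude': array([43.65107919, -0.13484859, 29.15184929])}
casting0 0.96 [245.5, 340.9, 284.9, 379.0]
casting0 0.88 [201.4, 388.8, 243.7, 426.7]
casting0 0.79 [140.6, 305.8, 176.3, 343.2]
casting0 0.6 [223.9, 277.3, 257.2, 316.2]
casting0 0.59 [291.4, 362.0, 334.0, 408.7]
casting0 0.55 [190.3, 332.8, 231.5, 378.2]
casting0 0.16 [400.8, 142.5, 434.1, 190.7]
tin 0.93 [274.1, 422.8, 317.2, 474.8]
tin 0.24 [403.4, 145.2, 433.3, 186.8]
discbox 0.65 [350.6, 163.2, 387.1, 189.3]
casting0 0.98 411.5 224.1 [ 0.4382 -0.392 ]
casting0 0.86 384.6 309.7 [ 0.546  -0.2707]
casting0 0.75 293.4 243.7 [ 0.3137 -0.1567]
casting0 0.74 354.0 211.5 [ 0.3454 -0.3095]
casting0 0.68 325.2 159.8 [ 0.2106 -0.3091]
casting0 0.65 172.2 429.4 [0.5162 0.435 ]
casting0 0.64 35
[... 1048 characters left out ...]
ng0 0.81 317.2 437.8 [ 0.2096 -0.3213]
casting0 0.76 266.2 434.1 [ 0.344  -0.3164]
casting0 0.74 190.5 416.5 [ 0.5488 -0.2765]
casting0 0.64 232.4 460.2 [ 0.4332 -0.3892]
skip_floor 0.8 212.2 314.2 [ 0.4795 -0.0024]
crank_grip 0.7 191.8 220.6 [0.5158 0.214 ]
crank_axis 0.91 169.0 238.1 [0.5728 0.175 ]
crank_axis 0.73 162.1 318.1 [ 0.5857 -0.0158]
drawer_in 0.71 162.2 315.9 [ 0.631  -0.0063]
drawer_in 0.53 256.9 196.2 [0.3786 0.3183]
drawer_handle 0.66 152.2 384.0 [ 0.6334 -0.1831]
drawer_handle 0.32 191.3 307.0 [0.5354 0.0155]
machine 0.75 194.1 311.3 [0.548  0.0081]
machine 0.57 255.1 197.9 [0.3853 0.3195]
machine 0.45 180.2 459.1 [ 0.5791 -0.3969]
machine 0.39 159.0 316.6 [ 0.646  -0.0078]
```

View pics/scene0.png

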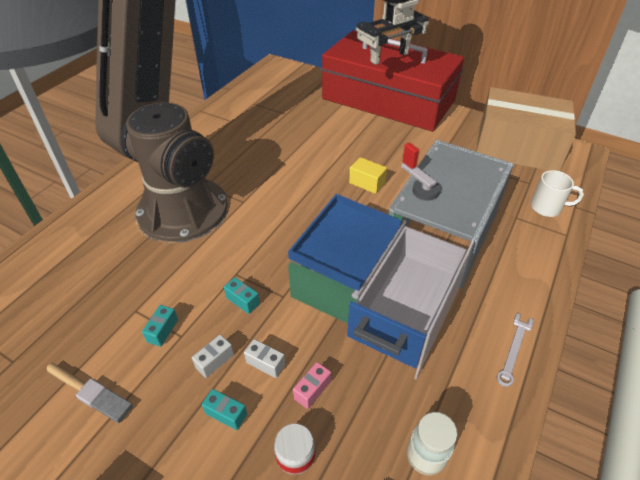

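View pics/top0.png

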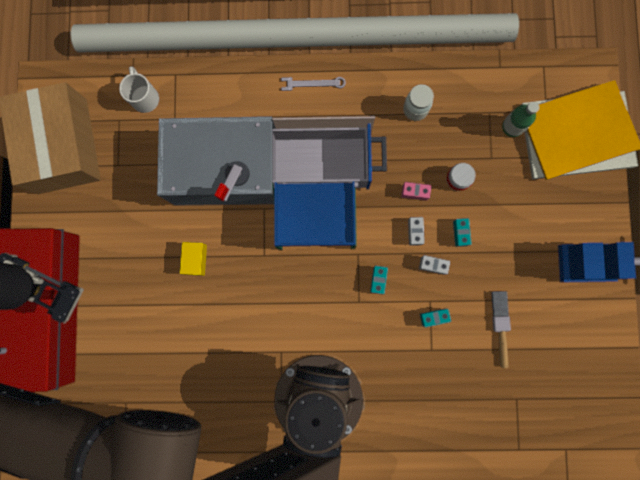

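The only two true (grey) castings are at top (417,231) and (435,265). The turquoise and pink blocks are look-alikes. The tin is at (461,177), the yellow box at (193,259), and the crank handle at (222,191). Next I measure the castings and the machine yaw.

```bash
cat > meas.py <<'E'
from h import *
c=ctrl.calibration('top');im=cv2.imread('pics/top0.png')
hsv=cv2.cvtColor(im,cv2.COLOR_BGR2HSV)
m=((hsv[:,:,1]<60)&(hsv[:,:,2]>90)).astype(np.uint8)
for n,(x,y) in {'A':(417,231),'B':(435,265)}.items():
    w=np.zeros_like(m);w[y-18:y+19,x-20:x+21]=m[y-18:y+19,x-20:x+21]
    w=cv2.morphologyEx(w,cv2.MORPH_CLOSE,np.ones((7,7)))
    k,l,s,_=cv2.connectedComponentsWithStats(w);i=1+s[1:,4].argmax()
    yy,xx=np.nonzero(l==i);P=np.array([at(c,a,b,.042) for a,b in zip(xx,yy)],np.float32)
    r=cv2.minAreaRect(P);b=cv2.boxPoints(r);e=b[1]-b[0],b[2]-b[1]
    L=max(e,key=np.linalg.norm);print(n,np.round(r[0],4),np.round(r[1],4),'len dir',np.degrees(np.arctan2(L[1],L[0])).round(1))
for p in ((159,120),(272,119),(159,192),(273,192)): print(p,at(c,*p,.16).round(4))
E
python3 meas.py
```

```text
A [ 0.438  -0.2698] [0.0343 0.0722] len dir -1.8
B [ 0.348  -0.3155] [0.0715 0.0366] len dir 76.6
(159, 120) [0.715  0.3837]
(272, 119) [0.7112 0.0989]
(159, 192) [0.5313 0.3807]
(273, 192) [0.5259 0.0975]
```

send_rows:
  increments:
    - [[0.5, -1, 0.4, 0.28], [0.5, -1, 0.4, 0.28], [0.5, -1, 0.4, 0.28], [0.5, -1, 0.4, 0.28]]
  jaw: 1

```text
clock: 1.6
tool_pos: [0.3985, 0.4038, 0.3079]
orientation: [-179.9, -0.0, -2.1]
force: [1.5, 0.8, 0.1]
opening: 0.0876
gripper_force: 0.0
```

send_rows:
  increments:
    - [[0.1, -1, 0, 0], [0.1, -1, 0, 0], [0.1, -1, 0, 0], [0.1, -1, 0, 0]]

```text
clock: 2.1
tool_pos: [0.4176, 0.2028, 0.3074]
orientation: [-179.9, -0.1, -2.2]
force: [-0.3, 0.8, 0.7]
opening: 0.0877
gripper_force: 0.0
```

send_rows:
  increments:
    - [[0, -1, 0, 0], [0, -1, 0, 0], [0, -1, 0, 0], [0, -1, 0, 0]]

```text
clock: 2.6
tool_pos: [0.4175, 0.0034, 0.3069]
orientation: [-180.0, -0.0, -2.3]
force: [0.5, -0.2, -0.0]
opening: 0.0876
gripper_force: 0.0
```

send_rows:
  increments:
    - [[0.0, -1, 0, 0], [0.0, -1, 0, 0], [0.0, -1, 0, 0], [0.0, -1, 0, 0], [0.0, -1, 0, 0], [0.0, -1, 0, 0]]

```text
clock: 3.35
tool_pos: [0.4182, -0.193, 0.3065]
orientation: [-180.0, -0.0, -2.0]
force: [0.1, 0.8, 0.3]
opening: 0.0879
gripper_force: 0.0
```

```bash
python3 - <<'E'
from h import *
c=ctrl.calibration('wrist');im=snap('wrist','w1');print(c['eye'],c['attitude'])
for t,z in (('casting0',.021),('skip_floor',.122)):
    for d in ctrl.spot_point(t,'wrist'):
        r,q=d['pixel'];print(t,round(d['conf'],2),r,q,at(c,q,r,z).round(4))
hsv=cv2.cvtColor(im,cv2.COLOR_RGB2HSV)
for d in ctrl.trace('casting0','wrist'):
    m=d['mask'];yy,xx=np.nonzero(m);P=np.array([at(c,a,b,.042) for a,b in zip(xx,yy)],np.float32)
    r=cv2.minAreaRect(P);b=cv2.boxPoints(r);L=max((b[1]-b[0],b[2]-b[1]),key=np.linalg.norm)
    print(round(d['conf'],2),d['bbox'],np.median(hsv[m],0),np.round(r[0],4),np.round(r[1],3),np.degrees(np.arctan2(L[1],L[0])).round(1))
E
```

```text
[ 0.48493864 -0.194994    0.4642947 ] [-1.46928632e+01  4.12386838e-02 -9.20534140e+01]
casting0 0.76 188.0 483.6 [ 0.4338 -0.3886]
casting0 0.7 90.9 386.2 [ 0.5486 -0.2686]
casting0 0.68 352.5 411.3 [ 0.2113 -0.3056]
casting0 0.64 286.7 307.4 [ 0.3133 -0.1672]
casting0 0.6 257.4 417.9 [ 0.348  -0.3102]
casting0 0.6 187.5 383.8 [ 0.4383 -0.266 ]
casting0 0.57 22.0 154.5 [ 0.6321 -0.0113]
skip_floor 0.65 167.7 112.1 [0.4773 0.0045]
0.9 [389.3, 235.0, 453.3, 281.3] [ 23.   6. 224.] [ 0.3547 -0.3078] [0.081 0.044] 77.2
0.89 [368.2, 157.0, 403.1, 217.0] [ 30.   3. 243.] [ 0.4406 -0.264 ] [0.039 0.071] -0.4
0.72 [353.5, 69.1, 426.6, 112.4] [164.  61. 246.] [ 0.5463 -0.2675] [0.074 0.04 ] 80.5
0.71 [290.3, 256.0, 321.7, 305.5] [ 88. 196. 200.] [ 0.3263 -0.166 ] [0.036 0.066] -9.1
0.7 [461.9, 159.6, 507.0, 218.9] [ 88. 187. 196.] [ 0.4351 -0.3808] [0.075 0.051] 3.1
0.69 [385.6, 341.7, 440.3, 374.9] [ 88. 188. 186.] [ 0.219  -0.3039] [0.048 0.072] -87.4
```

View pics/w1.png

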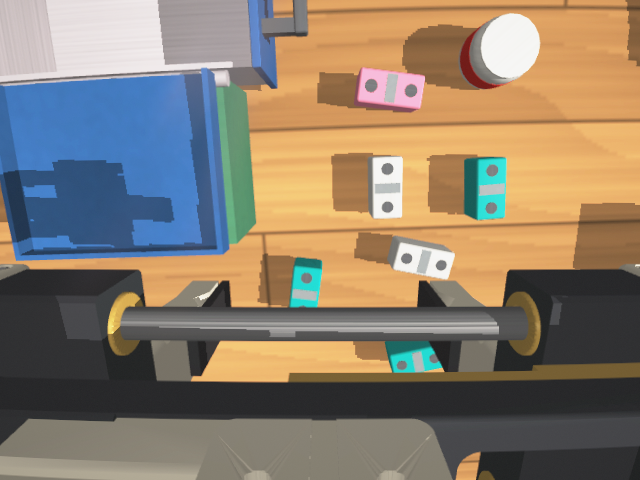

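Wrist view: casting A is at (386,187) and B at (422,258), both clear of neighbours.

send_rows:
  increments:
    - [[0.11, -0.36, -0.3, 0], [0.11, -0.36, -0.6, 0], [0.11, -0.36, -0.9, 0], [0.11, -0.36, -1, 0], [0.11, -0.36, -1, 0]]
  jaw: 0.8

```text
clock: 4.18
tool_pos: [0.4379, -0.2653, 0.1041]
orientation: [-179.9, 0.3, -2.1]
force: [0.6, -0.4, 1.9]
opening: 0.0697
gripper_force: 0.0
```

send_rows:
  increments:
    - [[0, 0, -0.2, 0], [0, 0, -0.4, 0], [0, 0, -0.49, 0], [0, 0, -0.49, 0], [0, 0, -0.49, 0]]

```text
clock: 4.8
tool_pos: [0.4415, -0.2663, 0.0106]
orientation: [180.0, -0.2, -2.0]
force: [0.1, 0.8, 1.1]
opening: 0.0696
gripper_force: 0.0
```

send_rows:
  increments:
    - [[0, 0, 0, 0], [0, 0, 0, 0], [0, 0, 0, 0], [0, 0, 0, 0], [0, 0, 0, 0], [0, 0, 0, 0], [0, 0, 0, 0], [0, 0, 0, 0]]
  jaw: 0

```text
clock: 5.8
tool_pos: [0.4397, -0.2663, 0.0087]
orientation: [180.0, -0.0, -2.1]
force: [-1.2, -0.1, 5.4]
opening: 0.0363
gripper_force: 29.6
```

send_rows:
  increments:
    - [[0, 0, 0.2, 0], [0, 0, 0.5, 0], [0, 0, 0.8, 0], [0, 0, 1, 0], [0, 0, 1, 0], [0, 0, 1, 0]]

```text
clock: 6.55
tool_pos: [0.439, -0.2657, 0.2073]
orientation: [-179.9, 0.1, -2.1]
force: [-0.4, 0.3, -2.5]
opening: 0.0366
gripper_force: 29.6
```

send_rows:
  increments:
    - [[0.09, -0.0, 0.1, 0], [0.1, 0.3, 0.1, 0], [0.1, 0.6, 0.1, 0], [0.1, 0.8, 0.1, 0], [0.1, 0.8, 0.1, 0]]

```text
clock: 7.18
tool_pos: [0.4589, -0.1041, 0.2268]
orientation: [-180.0, 0.2, -1.9]
force: [0.1, -0.5, -1.7]
opening: 0.0361
gripper_force: 29.6
```

send_rows:
  increments:
    - [[0.08, 0.3, 0, 0], [0.08, 0.6, 0, 0], [0.08, 0.73, -0.1, 0], [0.08, 0.73, -0.2, 0], [0.08, 0.73, -0.3, 0], [0.08, 0.73, -0.38, 0], [0.08, 0.73, -0.42, 0], [0.08, 0.73, -0.42, 0], [0.08, 0.73, -0.42, 0]]

```text
clock: 8.3
tool_pos: [0.4761, 0.0396, 0.1449]
orientation: [-180.0, -0.0, -2.1]
force: [0.1, 0.4, -2.8]
opening: 0.0362
gripper_force: 29.6
```

send_rows:
  increments:
    - [[0, 0, -0.02, 0], [0, 0, -0.03, 0], [0, 0, -0.04, 0], [0, 0, -0.04, 0], [0, 0, -0.04, 0]]

```text
clock: 8.93
tool_pos: [0.4758, 0.0398, 0.1366]
orientation: [-180.0, -0.0, -2.1]
force: [0.6, 0.8, -2.3]
opening: 0.0364
gripper_force: 29.6
```

send_rows:
  increments:
    - [[0, 0, -0.01, 0], [0, 0, -0.015, 0], [0, 0, -0.02, 0], [0, 0, -0.02, 0]]

```text
clock: 9.43
tool_pos: [0.477, 0.0395, 0.134]
orientation: [180.0, -0.1, -2.0]
force: [0.0, -3.3, 8.2]
opening: 0.036
gripper_force: 30.0
```

send_rows:
  increments:
    - [[0, 0, 0, 0], [0, 0, 0, 0], [0, 0, 0, 0], [0, 0, 0, 0]]
  jaw: 0.7

```text
clock: 9.93
tool_pos: [0.4757, 0.0398, 0.1324]
orientation: [180.0, 0.0, -2.1]
force: [-0.6, -0.3, -1.0]
opening: 0.061
gripper_force: 0.0
```

send_rows:
  increments:
    - [[0, 0, 0.2, 0], [0, 0, 0.5, 0], [0, -0.2, 0.8, -0.15], [0, -0.5, 0.9, -0.3], [-0.1, -0.8, 0.9, -0.4], [-0.2, -1, 0.9, -0.5], [-0.2, -1, 0.9, -0.7], [-0.2, -1, 0.9, -0.85], [-0.2, -1, 0.9, -0.85]]

```text
clock: 11.05
tool_pos: [0.4355, -0.1605, 0.3125]
orientation: [180.0, 0.0, -75.5]
force: [0.1, 0.1, -0.7]
opening: 0.0615
gripper_force: 0.0
```

```bash
cat > cast.py <<'E'
from h import *
import sys
cam=sys.argv[1]
o=ctrl.get_obs();print(o['tool_pos'],o['orientation'])
c=ctrl.calibration(cam);im=snap(cam,sys.argv[2])
hsv=cv2.cvtColor(im,cv2.COLOR_RGB2HSV)
for d in ctrl.spot_point('casting0',cam):
    r,q=d['pixel'];print(round(d['conf'],2),round(r),round(q),at(c,q,r,.021).round(4))
for d in ctrl.trace('casting0',cam):
    m=d['mask'];s=np.median(hsv[m],0)
    if s[1]>50: continue
    yy,xx=np.nonzero(m);P=np.array([at(c,a,b,.042) for a,b in zip(xx,yy)],np.float32)
    r=cv2.minAreaRect(P);b=cv2.boxPoints(r);L=max((b[1]-b[0],b[2]-b[1]),key=np.linalg.norm)
    print('T',round(d['conf'],2),d['bbox'],np.round(r[0],4),np.round(r[1],3),np.degrees(np.arctan2(L[1],L[0])).round(1))
E
python3 cast.py wrist w2
```

```text
[ 0.43551984 -0.16047785  0.31249289] [ 1.79999136e+02  8.10256124e-03 -7.55133245e+01]
0.93 9 376 [ 0.4333 -0.3886]
0.85 134 536 [ 0.2088 -0.3095]
0.77 100 429 [ 0.3464 -0.3116]
0.73 225 421 [ 0.3087 -0.168 ]
0.64 90 251 [ 0.5499 -0.2703]
T 0.97 [398.5, 62.5, 458.5, 137.3] [ 0.3528 -0.3088] [0.078 0.042] 76.0
```

send_rows:
  increments:
    - [[-0.22, -0.38, -0.2, -0.1], [-0.44, -0.76, -0.4, -0.2], [-0.44, -0.76, -0.6, -0.31], [-0.44, -0.76, -0.9, -0.31], [-0.44, -0.76, -1, -0.31], [-0.44, -0.76, -1, -0.31]]

```text
clock: 11.95
tool_pos: [0.3454, -0.3117, 0.1102]
orientation: [179.6, 0.1, -101.7]
force: [0.4, -0.2, 0.7]
opening: 0.0615
gripper_force: 0.0
```

send_rows:
  increments:
    - [[0, 0, -0.2, 0], [0, 0, -0.4, 0], [0, 0, -0.52, 0], [0, 0, -0.52, 0], [0, 0, -0.52, 0]]

```text
clock: 12.58
tool_pos: [0.3495, -0.3127, 0.0104]
orientation: [-179.9, -0.0, -101.7]
force: [-0.4, 0.9, 0.2]
opening: 0.0613
gripper_force: 0.0
```

send_rows:
  increments:
    - [[0, 0, 0, 0], [0, 0, 0, 0], [0, 0, 0, 0], [0, 0, 0, 0], [0, 0, 0, 0], [0, 0, 0, 0], [0, 0, 0, 0]]
  jaw: 0

```text
clock: 13.45
tool_pos: [0.3486, -0.3125, 0.0092]
orientation: [-179.9, -0.0, -101.8]
force: [0.2, 1.0, 7.0]
opening: 0.0357
gripper_force: 29.9
```

send_rows:
  increments:
    - [[0, 0, 0.2, 0], [0, 0, 0.5, 0], [0, 0, 0.8, 0], [0.2, 0.2, 1, 0.05], [0.4, 0.4, 1, 0.1], [0.6, 0.6, 1, 0.15], [0.65, 0.7, 1, 0.15], [0.65, 0.7, 1, 0.15]]

```text
clock: 14.45
tool_pos: [0.4776, -0.1708, 0.2076]
orientation: [179.9, 0.0, -88.8]
force: [-0.5, -0.7, -2.9]
opening: 0.0357
gripper_force: 30.0
```

send_rows:
  increments:
    - [[0, 0.3, 0, 0], [0, 0.62, 0, 0], [0, 0.62, -0.1, 0], [0, 0.62, -0.2, 0], [0, 0.62, -0.28, 0], [0, 0.62, -0.33, 0], [0, 0.62, -0.35, 0], [0, 0.62, -0.37, 0], [0, 0.62, -0.37, 0]]

```text
clock: 15.58
tool_pos: [0.4782, -0.0487, 0.1355]
orientation: [-179.9, -0.0, -88.9]
force: [-1.4, -2.3, 2.3]
opening: 0.0355
gripper_force: 30.0
```

Touching. Release, rise, and look.

send_rows:
  increments:
    - [[0, 0, 0, 0], [0, 0, 0, 0], [0, 0, 0, 0], [0, 0, 0, 0]]
  jaw: 0.7

```text
clock: 16.08
tool_pos: [0.4778, -0.0482, 0.1346]
orientation: [-180.0, 0.0, -88.9]
force: [-0.7, 0.2, -0.5]
opening: 0.0611
gripper_force: 0.0
```

send_rows:
  increments:
    - [[0, 0, 0.2, 0], [0, 0, 0.5, 0], [0, 0, 0.8, 0], [-0.1, -0.0, 1, 0.2], [-0.2, 0, 1, 0.3], [-0.3, 0, 1, 0.4], [-0.3, 0, 1, 0.5], [-0.3, 0, 1, 0.6], [-0.3, 0, 1, 0.7], [-0.3, 0, 1, 0.8], [-0.3, 0, 1, 0.8]]

```text
clock: 17.45
tool_pos: [0.4176, -0.0482, 0.3345]
orientation: [-180.0, 0.0, -20.2]
force: [0.8, -0.6, 0.4]
opening: 0.0612
gripper_force: 0.0
```

```bash
python3 - <<'E'
from h import *
o=ctrl.get_obs();print(o['tool_pos'],o['orientation'])
c=ctrl.calibration('wrist');im=snap('wrist','w3')
for t,z in (('crank_grip',.229),('crank_axis',.215),('casting0',.143)):
    for d in ctrl.spot_point(t,'wrist'):
        r,q=d['pixel'];print(t,round(d['conf'],2),r,q,at(c,q,r,z).round(4))
E
```

```text
[ 0.41764244 -0.04819614  0.33453759] [-1.79995592e+02  2.62055536e-03 -2.02086026e+01]
casting0 0.92 37.1 461.6 [ 0.53   -0.2189]
casting0 0.8 246.5 433.6 [ 0.3548 -0.1419]
casting0 0.76 160.6 303.8 [ 0.4777 -0.0501]
casting0 0.76 276.5 547.9 [ 0.2822 -0.2457]
casting0 0.58 96.1 573.4 [ 0.4479 -0.3047]
```

View pics/w3.png

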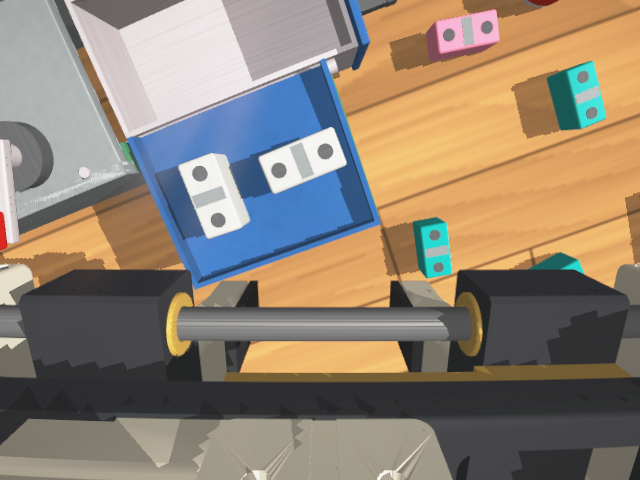

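Both castings lie in the skip, at (215,195) and (303,160). Now I look at the crank.

send_rows:
  increments:
    - [[0, 0.4, 0.3, 0], [0, 0.8, 0.3, 0], [0, 1, 0.3, 0], [0, 1, 0.3, 0], [0, 1, 0.3, 0], [0, 1, 0.3, 0]]

```text
clock: 18.4
tool_pos: [0.4177, 0.1516, 0.3944]
orientation: [180.0, 0.0, -20.2]
force: [0.9, -0.4, -0.1]
opening: 0.0614
gripper_force: 0.0
```

```bash
cat > crank.py <<'E'
from h import *
import sys
o=ctrl.get_obs();print(o['clock'],np.round(o['tool_pos'],4),np.round(o['orientation'],1))
for cam in sys.argv[2:]:
    c=ctrl.calibration(cam);im=snap(cam,sys.argv[1]+cam)
    for t,z in (('crank_grip',.229),('crank_axis',.215)):
        for d in ctrl.spot_point(t,cam):
            r,q=d['pixel'];print(cam,t,round(d['conf'],2),round(r),round(q),at(c,q,r,z).round(4))
    hsv=cv2.cvtColor(im,cv2.COLOR_RGB2HSV)
    for d in ctrl.trace('crank_grip',cam):
        m=d['mask']&((hsv[:,:,0]<8)|(hsv[:,:,0]>172))&(hsv[:,:,1]>150)
        if m.sum()<20: continue
        v=np.median(hsv[m][:,2]);m&=hsv[:,:,2]>0.9*v
        yy,xx=np.nonzero(m);P=np.array([at(c,a,b,.244) for a,b in zip(xx,yy)],np.float32)
        r=cv2.minAreaRect(P);b=cv2.boxPoints(r);L=max((b[1]-b[0],b[2]-b[1]),key=np.linalg.norm)
        print('T',round(d['conf'],2),np.round(r[0],4),np.round(r[1],3),np.degrees(np.arctan2(L[1],L[0])).round(1))
E
python3 crank.py c1 wrist scene
```

```text
18.4 [0.4177 0.1516 0.3944] [180.    0.  -20.2]
wrist crank_grip 0.88 143 211 [0.52   0.2176]
wrist crank_axis 0.63 69 220 [0.5751 0.1889]
T 0.63 [0.5159 0.2114] [0.025 0.032] -26.8
scene crank_grip 0.79 156 408 [0.5204 0.2016]
scene crank_grip 0.73 249 338 [ 0.5156 -0.1106]
scene crank_axis 0.59 174 431 [0.5817 0.1864]
T 0.57 [0.5254 0.1886] [0.028 0.083] -78.0
```

View pics/c1wrist.png

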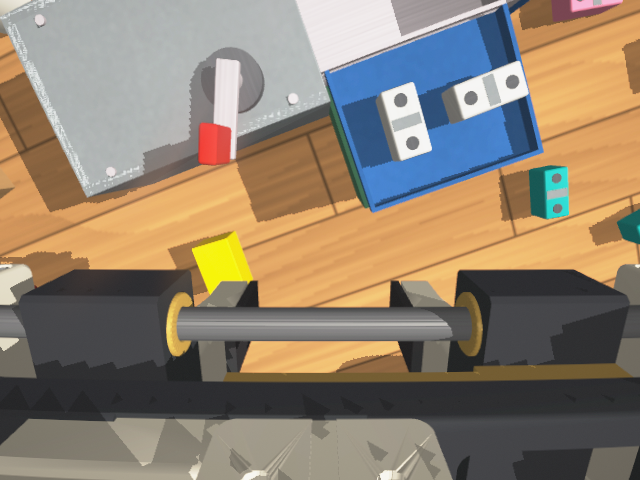

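Crank handle: red block at wrist (214,143), hub at (232,80), so phase is about 153°.

send_rows:
  increments:
    - [[0.25, 0.15, -0.2, -0.08], [0.51, 0.3, -0.4, -0.08], [0.51, 0.3, -0.6, -0.08], [0.51, 0.3, -0.8, -0.08], [0.51, 0.3, -0.88, -0.08], [0.51, 0.3, -0.88, -0.08], [0.51, 0.3, -0.88, -0.08]]

```text
clock: 19.68
tool_pos: [0.5206, 0.2123, 0.2207]
orientation: [-179.8, -0.1, -27.0]
force: [-0.2, 0.2, -0.2]
opening: 0.0614
gripper_force: 0.0
```

send_rows:
  increments:
    - [[0, 0, 0, 0], [0, 0, 0, 0], [0, 0, 0, 0], [0, 0, 0, 0], [0, 0, 0, 0], [0, 0, 0, 0], [0, 0, 0, 0], [0, 0, 0, 0]]
  jaw: 0

```text
clock: 20.68
tool_pos: [0.5199, 0.2127, 0.2187]
orientation: [-179.9, -0.0, -27.0]
force: [0.4, 5.1, -0.5]
opening: 0.0167
gripper_force: 30.1
```

```bash
python3 crank.py c2 scene; python3 -c "
from plant import ctrl;o=ctrl.get_obs();print(o['force'],o['moment'],o['opening'],o['joint_pos'])"
```

```text
20.675 [0.5199 0.2127 0.2187] [-179.9   -0.   -27. ]
scene crank_grip 0.95 156 404 [0.5116 0.1991]
scene crank_axis 0.8 175 430 [0.5807 0.1819]
T 0.67 [0.53   0.1767] [0.023 0.065] -76.6
[-0.72409475  4.61488155 -0.52341383] [1.87684724 0.25480259 0.50937386] 0.016559793842696156 [ 4.21969425e+01  1.02065367e+01 -1.45447024e+01 -2.97726811e-02
 -6.51784226e+01  2.08465781e+01]
```

```bash
cat > tab.py <<'E'
import sys,numpy as np
p0,n,d=map(float,sys.argv[1:4])
for s in range(int(n)):
    p=p0-s*8*d
    print(p,[[round(.062*(np.cos(np.radians(p-k*d))-np.cos(np.radians(p)))/.2,3),round(.062*(np.sin(np.radians(p-k*d))-np.sin(np.radians(p)))/.2,3),0,round(-np.radians(k*d)/1.5,3)] for k in range(1,9)])
E
python3 tab.py 153 3 10
```

```text
153.0 [[np.float64(0.029), np.float64(0.046), 0, np.float64(-0.116)], [np.float64(0.065), np.float64(0.086), 0, np.float64(-0.233)], [np.float64(0.107), np.float64(0.119), 0, np.float64(-0.349)], [np.float64(0.155), np.float64(0.145), 0, np.float64(-0.465)], [np.float64(0.206), np.float64(0.161), 0, np.float64(-0.582)], [np.float64(0.26), np.float64(0.169), 0, np.float64(-0.698)], [np.float64(0.314), np.float64(0.167), 0, np.float64(-0.814)], [np.float64(0.367), np.float64(0.156), 0, np.float64(-0.931)]]
73.0 [[np.float64(0.05), np.float64(-0.02), 0, np.float64(-0.116)], [np.float64(0.096), np.float64(-0.049), 0, np.float64(-0.233)], [np.float64(0.136), np.float64(-0.085), 0, np.float64(-0.349)], [np.float64(0.169), np.float64(-0.128), 0, np.float64(-0.465)], [np.float64(0.195), np.float64(-0.175), 0, np.float64(-0.582)], [np.float64(0.211), np.float64(-0.227), 0, np.float64(-0.698)], [np.float64(0.219), np.float64(-0.28), 0, np.float64(-0.814)], [np.float64(0.217), np.float64(-0.334), 0, np.float64(-0.931)]]
-7.0 [[np.float64(-0.011), np.float64(-0.053), 0, np.float64(-0.116)], [np.float64(-0.031), np.float64(-0.103), 0, np.float64(-0.233)], [np.float64(-0.06), np.float64(-0.149), 0, np.float64(-0.349)], [np.float64(-0.096), np.float64(-0.189), 0, np.float64(-0.465)], [np.float64(-0.139), np.float64(-0.222), 0, np.float64(-0.582)], [np.float64(-0.187), np.float64(-0.248), 0, np.float64(-0.698)], [np.float64(-0.238), np.float64(-0.264), 0, np.float64(-0.814)], [np.float64(-0.291), np.float64(-0.272), 0, np.float64(-0.931)]]
```

First 40°, with settling rows to read the force.

send_rows:
  increments:
    - [[0.029, 0.046, 0, -0.116], [0.065, 0.086, 0, -0.233], [0.107, 0.119, 0, -0.349], [0.155, 0.145, 0, -0.465], [0.155, 0.145, 0, -0.465], [0.155, 0.145, 0, -0.465]]

```text
clock: 21.62
tool_pos: [0.5511, 0.2442, 0.2187]
orientation: [-179.8, 0.2, -66.9]
force: [-2.2, 13.2, -0.6]
opening: 0.0159
gripper_force: 29.7
```

```bash
python3 tab.py 113 2 10 | sed 's/np.float64(\([-0-9.]*\))/\1/g'; python3 crank.py c3 wrist; python3 -c "
from plant import ctrl;o=ctrl.get_obs();print(o['force'],o['moment'],o['joint_pos'])"
```

```text
113.0 [[0.051, 0.017, 0, -0.116], [0.105, 0.024, 0, -0.233], [0.159, 0.022, 0, -0.349], [0.212, 0.011, 0, -0.465], [0.262, -0.009, 0, -0.582], [0.308, -0.038, 0, -0.698], [0.348, -0.074, 0, -0.814], [0.381, -0.117, 0, -0.931]]
33.0 [[0.025, -0.048, 0, -0.116], [0.042, -0.099, 0, -0.233], [0.05, -0.153, 0, -0.349], [0.048, -0.207, 0, -0.465], [0.036, -0.259, 0, -0.582], [0.016, -0.31, 0, -0.698], [-0.012, -0.355, 0, -0.814], [-0.049, -0.396, 0, -0.931]]
21.625 [0.5511 0.2442 0.2187] [-179.8    0.2  -66.9]
wrist crank_grip 0.8 313 325 [0.5485 0.2462]
wrist crank_grip 0.17 165 322 [0.5747 0.1878]
wrist crank_axis 0.6 170 321 [0.5744 0.1906]
T 0.76 [0.5571 0.2277] [0.014 0.02 ] -66.9
[-1.35544305 13.69415986 -0.48933092] [4.96113345 0.75983657 0.20542877] [ 42.35760563  13.97537478  -9.59255942  -0.16209238 -66.16637796
 -19.21544847]
```

send_rows:
  increments:
    - [[0.051, 0.029, 0, -0.116], [0.105, 0.04, 0, -0.233], [0.159, 0.042, 0, -0.349], [0.212, 0.031, 0, -0.465], [0.262, 0.011, 0, -0.582], [0.308, -0.018, 0, -0.698], [0.348, -0.054, 0, -0.814], [0.381, -0.097, 0, -0.931], [0.381, -0.097, 0, -0.931]]

```text
clock: 22.95
tool_pos: [0.6266, 0.2217, 0.2186]
orientation: [179.9, -0.0, -147.2]
force: [-5.2, 5.9, 3.3]
opening: 0.0157
gripper_force: 30.2
```

send_rows:
  increments:
    - [[0.025, -0.048, 0, -0.116], [0.042, -0.099, 0, -0.233], [0.05, -0.153, 0, -0.349], [0.048, -0.207, 0, -0.465], [0.036, -0.259, 0, -0.582], [0.016, -0.31, 0, -0.698], [0.016, -0.31, 0, -0.698]]

```text
clock: 23.82
tool_pos: [0.6289, 0.1611, 0.2186]
orientation: [179.9, -0.1, 152.8]
force: [-6.5, 11.3, 3.8]
opening: 0.0161
gripper_force: 30.2
```

```bash
python3 crank.py c4 scene; python3 -c "
from plant import ctrl;o=ctrl.get_obs();print(o['force'],o['moment'],o['joint_pos'])"; python3 tab.py -27 3 10 | sed 's/np.float64(\([-0-9.]*\))/\1/g'
```

```text
23.825 [0.6289 0.1611 0.2186] [ 1.799e+02 -1.000e-01  1.528e+02]
scene crank_grip 0.95 185 450 [0.6322 0.1542]
scene crank_axis 0.79 174 429 [0.5762 0.1848]
T 0.62 [0.6361 0.1265] [0.025 0.063] -84.3
[-7.01409312  9.95276     4.54388328] [ 3.6756738   2.24467729 -0.54166465] [  31.46308158   18.45990552   -3.35468814   -0.18543408  -68.17080398
 -148.40026064]
-27.0 [[-0.029, -0.046, 0, -0.116], [-0.065, -0.086, 0, -0.233], [-0.107, -0.119, 0, -0.349], [-0.155, -0.145, 0, -0.465], [-0.206, -0.161, 0, -0.582], [-0.26, -0.169, 0, -0.698], [-0.314, -0.167, 0, -0.814], [-0.367, -0.156, 0, -0.931]]
-107.0 [[-0.05, 0.02, 0, -0.116], [-0.096, 0.049, 0, -0.233], [-0.136, 0.085, 0, -0.349], [-0.169, 0.128, 0, -0.465], [-0.195, 0.175, 0, -0.582], [-0.211, 0.227, 0, -0.698], [-0.219, 0.28, 0, -0.814], [-0.217, 0.334, 0, -0.931]]
-187.0 [[0.011, 0.053, 0, -0.116], [0.031, 0.103, 0, -0.233], [0.06, 0.149, 0, -0.349], [0.096, 0.189, 0, -0.465], [0.139, 0.222, 0, -0.582], [0.187, 0.248, 0, -0.698], [0.238, 0.264, 0, -0.814], [0.291, 0.272, 0, -0.931]]
```

View pics/c4scene.png

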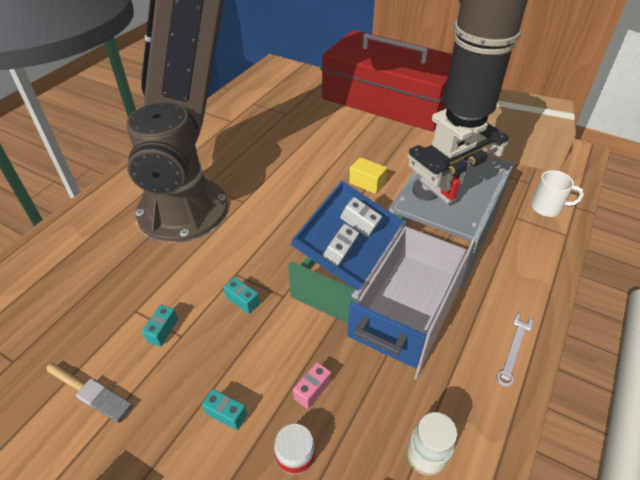

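send_rows:
  increments:
    - [[0, 0, 0, 0], [0, 0, 0, 0], [0, 0, 0, 0], [0, 0, 0.15, 0], [0, 0, 0.3, 0.1], [0, 0, 0.3, 0.22], [0, 0, 0.3, 0.34], [0, 0, 0.3, 0.46], [0, 0, 0.3, 0.58], [0, 0, 0.3, 0.7], [0, 0, 0.3, 0.8], [0, 0, 0.3, 0.8]]
  jaw: 0.6

```text
clock: 25.52
tool_pos: [0.6301, 0.159, 0.2785]
orientation: [-180.0, -0.0, -138.3]
force: [0.4, 0.3, 0.1]
opening: 0.0526
gripper_force: 0.0
```

send_rows:
  increments:
    - [[0, 0, 0, 0.12], [0, 0, 0, 0.24], [0, 0, 0, 0.36], [0, 0, 0, 0.48], [0, 0, 0, 0.6], [0, 0, 0, 0.72], [0, 0, 0, 0.84], [0, 0, 0, 0.94], [0, 0, 0, 0.94]]

```text
clock: 26.65
tool_pos: [0.6301, 0.1592, 0.2785]
orientation: [180.0, -0.0, -57.7]
force: [0.4, -0.9, 0.1]
opening: 0.0525
gripper_force: 0.0
```

send_rows:
  increments:
    - [[0, 0, 0, 0.12], [0, 0, 0, 0.24], [0, 0, 0, 0.354], [0, 0, 0, 0.354], [0, 0, -0.15, 0.354], [0, 0, -0.3, 0.354], [0, 0, -0.3, 0.354]]

```text
clock: 27.52
tool_pos: [0.6288, 0.1587, 0.2162]
orientation: [179.8, 0.2, -27.4]
force: [0.8, -0.5, 1.0]
opening: 0.0528
gripper_force: 0.0
```

send_rows:
  increments:
    - [[0, 0, 0, 0], [0, 0, 0, 0], [0, 0, 0, 0], [0, 0, 0, 0], [0, 0, 0, 0], [0, 0, 0, 0]]
  jaw: 0

```text
clock: 28.28
tool_pos: [0.6307, 0.16, 0.2191]
orientation: [-179.9, -0.0, -27.0]
force: [1.3, 4.0, 2.9]
opening: 0.0158
gripper_force: 29.9
```

send_rows:
  increments:
    - [[-0.029, -0.046, 0, -0.116], [-0.065, -0.086, 0, -0.233], [-0.107, -0.119, 0, -0.349], [-0.155, -0.145, 0, -0.465], [-0.206, -0.161, 0, -0.582], [-0.26, -0.169, 0, -0.698], [-0.314, -0.167, 0, -0.814], [-0.367, -0.156, 0, -0.931], [-0.367, -0.156, 0, -0.931]]

```text
clock: 29.4
tool_pos: [0.5568, 0.1299, 0.2191]
orientation: [-179.9, 0.2, -107.1]
force: [1.3, 7.1, 0.3]
opening: 0.0158
gripper_force: 30.0
```

send_rows:
  increments:
    - [[-0.05, 0.02, 0, -0.116], [-0.096, 0.049, 0, -0.233], [-0.136, 0.085, 0, -0.349], [-0.169, 0.128, 0, -0.465], [-0.195, 0.175, 0, -0.582], [-0.211, 0.227, 0, -0.698], [-0.219, 0.28, 0, -0.814], [-0.217, 0.334, 0, -0.931], [-0.217, 0.334, 0, -0.931]]

```text
clock: 30.52
tool_pos: [0.5135, 0.1971, 0.2191]
orientation: [179.9, 0.0, 172.9]
force: [-2.5, 7.4, 2.7]
opening: 0.0156
gripper_force: 30.0
```

send_rows:
  increments:
    - [[0.011, 0.053, 0, -0.116], [0.031, 0.103, 0, -0.233], [0.031, 0.103, 0, -0.233]]

```text
clock: 30.9
tool_pos: [0.5198, 0.218, 0.2191]
orientation: [179.8, -0.0, 152.9]
force: [-3.3, 9.1, 4.3]
opening: 0.0156
gripper_force: 30.0
```

```bash
python3 crank.py c5 scene; python3 -c "
from plant import ctrl;o=ctrl.get_obs();print(o['force'],o['moment'],o['joint_pos'])"; python3 tab.py 153 1 10 | sed 's/np.float64(\([-0-9.]*\))/\1/g'
```

```text
30.9 [0.5198 0.218  0.2191] [179.8  -0.  152.9]
scene crank_grip 0.72 152 407 [0.513 0.216]
scene crank_axis 0.9 173 432 [0.581  0.1906]
T 0.91 [0.5306 0.1831] [0.024 0.069] -78.1
[-2.68301258 10.09893758  2.27992414] [3.2919808  0.76552848 0.31755067] [ 4.25692557e+01  1.03066618e+01 -1.43340639e+01 -9.32957656e-02
 -6.51813796e+01 -1.59525603e+02]
153.0 [[0.029, 0.046, 0, -0.116], [0.065, 0.086, 0, -0.233], [0.107, 0.119, 0, -0.349], [0.155, 0.145, 0, -0.465], [0.206, 0.161, 0, -0.582], [0.26, 0.169, 0, -0.698], [0.314, 0.167, 0, -0.814], [0.367, 0.156, 0, -0.931]]
```

View pics/c5scene.png

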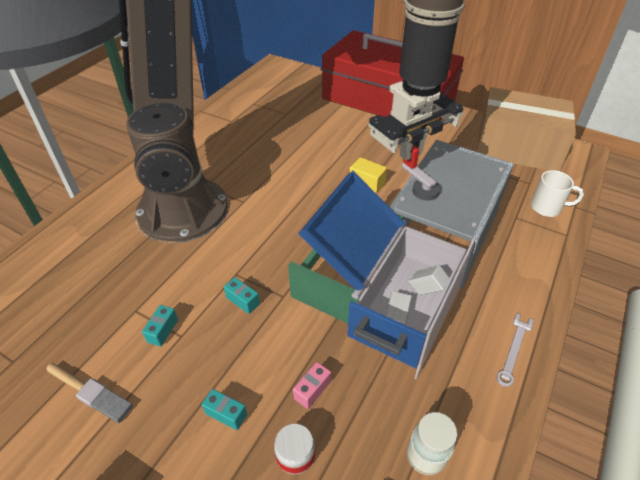

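After one turn the castings have already slid into the drawer, at (400,305) and (430,280). I regrasp for the second turn.

send_rows:
  increments:
    - [[0, 0, 0, 0], [0, 0, 0, 0], [0, 0, 0, 0], [0, 0, 0.15, 0], [0, 0, 0.3, 0.1], [0, 0, 0.3, 0.22], [0, 0, 0.3, 0.34], [0, 0, 0.3, 0.46], [0, 0, 0.3, 0.58], [0, 0, 0.3, 0.7], [0, 0, 0.3, 0.8], [0, 0, 0.3, 0.8]]
  jaw: 0.6

```text
clock: 32.6
tool_pos: [0.5195, 0.2152, 0.2784]
orientation: [-180.0, -0.0, -138.4]
force: [-0.7, 0.5, -0.7]
opening: 0.0526
gripper_force: 0.0
```

send_rows:
  increments:
    - [[0, 0, 0, 0.12], [0, 0, 0, 0.24], [0, 0, 0, 0.36], [0, 0, 0, 0.48], [0, 0, 0, 0.6], [0, 0, 0, 0.72], [0, 0, 0, 0.84], [0, 0, 0, 0.94], [0, 0, 0, 0.94]]

```text
clock: 33.72
tool_pos: [0.5195, 0.2154, 0.2785]
orientation: [180.0, -0.0, -57.8]
force: [-0.7, -0.4, -0.4]
opening: 0.0529
gripper_force: 0.0
```

send_rows:
  increments:
    - [[0, 0, 0, 0.12], [0, 0, 0, 0.24], [0, 0, 0, 0.354], [0, 0, 0, 0.354], [0, 0, -0.15, 0.354], [0, 0, -0.3, 0.354], [0, 0, -0.3, 0.354]]

```text
clock: 34.6
tool_pos: [0.5183, 0.2146, 0.2165]
orientation: [179.8, 0.1, -27.5]
force: [0.0, -0.6, -0.5]
opening: 0.0527
gripper_force: 0.0
```

send_rows:
  increments:
    - [[0, 0, 0, 0], [0, 0, 0, 0], [0, 0, 0, 0], [0, 0, 0, 0], [0, 0, 0, 0], [0, 0, 0, 0]]
  jaw: 0

```text
clock: 35.35
tool_pos: [0.5199, 0.2163, 0.2191]
orientation: [-179.9, -0.0, -27.1]
force: [-0.1, 4.3, 2.9]
opening: 0.0157
gripper_force: 30.0
```

send_rows:
  increments:
    - [[0.029, 0.046, 0, -0.116], [0.065, 0.086, 0, -0.233], [0.107, 0.119, 0, -0.349], [0.155, 0.145, 0, -0.465], [0.206, 0.161, 0, -0.582], [0.26, 0.169, 0, -0.698], [0.314, 0.167, 0, -0.814], [0.367, 0.156, 0, -0.931], [0.367, 0.156, 0, -0.931]]

```text
clock: 36.48
tool_pos: [0.5941, 0.2484, 0.2191]
orientation: [-179.9, 0.2, -107.3]
force: [0.4, 7.8, 2.2]
opening: 0.0157
gripper_force: 30.1
```

send_rows:
  increments:
    - [[0.05, -0.02, 0, -0.116], [0.096, -0.049, 0, -0.233], [0.136, -0.085, 0, -0.349], [0.169, -0.128, 0, -0.465], [0.195, -0.175, 0, -0.582], [0.211, -0.227, 0, -0.698], [0.219, -0.28, 0, -0.814], [0.217, -0.334, 0, -0.931], [0.217, -0.334, 0, -0.931]]

```text
clock: 37.6
tool_pos: [0.6368, 0.1808, 0.2191]
orientation: [179.9, 0.1, 172.6]
force: [0.2, 7.6, 3.4]
opening: 0.0162
gripper_force: 30.3
```

send_rows:
  increments:
    - [[-0.011, -0.053, 0, -0.116], [-0.031, -0.103, 0, -0.233], [-0.031, -0.103, 0, -0.233]]

```text
clock: 37.98
tool_pos: [0.6301, 0.1604, 0.2191]
orientation: [179.9, -0.0, 152.6]
force: [-1.5, 7.8, 3.4]
opening: 0.0162
gripper_force: 30.3
```

send_rows:
  increments:
    - [[0, 0, 0, 0], [0, 0, 0, 0], [0, 0, 0, 0], [0, 0, 0.15, 0], [0, 0, 0.3, 0.1], [0, 0, 0.3, 0.22], [0, 0, 0.3, 0.34], [0, 0, 0.3, 0.46], [0, 0, 0.3, 0.58], [0, 0, 0.3, 0.7], [0, 0, 0.3, 0.8], [0, 0, 0.3, 0.8]]
  jaw: 0.6

```text
clock: 39.48
tool_pos: [0.6301, 0.1592, 0.2783]
orientation: [180.0, -0.0, -138.5]
force: [-0.0, -1.0, -0.5]
opening: 0.0525
gripper_force: 0.0
```

send_rows:
  increments:
    - [[0, 0, 0, 0.12], [0, 0, 0, 0.24], [0, 0, 0, 0.36], [0, 0, 0, 0.48], [0, 0, 0, 0.6], [0, 0, 0, 0.72], [0, 0, 0, 0.84], [0, 0, 0, 0.94], [0, 0, 0, 0.94]]

```text
clock: 40.6
tool_pos: [0.6301, 0.1593, 0.2785]
orientation: [180.0, -0.0, -57.9]
force: [0.1, 0.4, -0.3]
opening: 0.0527
gripper_force: 0.0
```

send_rows:
  increments:
    - [[0, 0, 0, 0.12], [0, 0, 0, 0.24], [0, 0, 0, 0.354], [0, 0, 0, 0.354], [0, 0, -0.15, 0.354], [0, 0, -0.3, 0.354], [0, 0, -0.3, 0.354]]

```text
clock: 41.48
tool_pos: [0.6288, 0.1587, 0.2162]
orientation: [179.8, 0.2, -27.6]
force: [-0.2, 0.1, 0.9]
opening: 0.0525
gripper_force: 0.0
```

send_rows:
  increments:
    - [[0, 0, 0, 0], [0, 0, 0, 0], [0, 0, 0, 0], [0, 0, 0, 0], [0, 0, 0, 0], [0, 0, 0, 0]]
  jaw: 0

```text
clock: 42.22
tool_pos: [0.6306, 0.1599, 0.2191]
orientation: [-179.9, -0.0, -27.2]
force: [0.1, 1.8, 3.7]
opening: 0.016
gripper_force: 29.9
```

send_rows:
  increments:
    - [[-0.029, -0.046, 0, -0.116], [-0.065, -0.086, 0, -0.233], [-0.107, -0.119, 0, -0.349], [-0.155, -0.145, 0, -0.465], [-0.206, -0.161, 0, -0.582], [-0.26, -0.169, 0, -0.698], [-0.314, -0.167, 0, -0.814], [-0.367, -0.156, 0, -0.931], [-0.367, -0.156, 0, -0.931]]

```text
clock: 43.35
tool_pos: [0.5567, 0.13, 0.2191]
orientation: [-180.0, 0.2, -107.3]
force: [0.7, 8.0, 0.2]
opening: 0.016
gripper_force: 30.0
```

send_rows:
  increments:
    - [[-0.05, 0.02, 0, -0.116], [-0.096, 0.049, 0, -0.233], [-0.136, 0.085, 0, -0.349], [-0.169, 0.128, 0, -0.465], [-0.169, 0.128, 0, -0.465], [-0.169, 0.128, 0, -0.465]]

```text
clock: 44.1
tool_pos: [0.5232, 0.1555, 0.219]
orientation: [179.9, 0.1, -147.1]
force: [-1.2, 7.3, 2.1]
opening: 0.0155
gripper_force: 30.0
```

```bash
python3 tab.py -147 1 5 | sed 's/np.float64(\([-0-9.]*\))/\1/g'; python3 crank.py c6 scene
```

```text
-147.0 [[-0.014, 0.023, 0, -0.058], [-0.025, 0.048, 0, -0.116], [-0.035, 0.073, 0, -0.175], [-0.042, 0.099, 0, -0.233], [-0.047, 0.126, 0, -0.291], [-0.05, 0.153, 0, -0.349], [-0.05, 0.18, 0, -0.407], [-0.048, 0.207, 0, -0.465]]
44.1 [0.5232 0.1555 0.219 ] [ 1.799e+02  1.000e-01 -1.471e+02]
scene crank_grip 0.87 170 400 [0.5229 0.1502]
scene crank_axis 0.87 171 430 [0.5751 0.195 ]
scene crank_axis 0.45 280 430 [ 0.6807 -0.0872]
T 0.91 [0.5413 0.102 ] [0.013 0.026] -1.8
```

send_rows:
  increments:
    - [[-0.014, 0.023, 0, -0.058], [-0.025, 0.048, 0, -0.116], [-0.035, 0.073, 0, -0.175], [-0.042, 0.099, 0, -0.233], [-0.042, 0.099, 0, -0.233]]

```text
clock: 44.92
tool_pos: [0.5147, 0.1754, 0.219]
orientation: [179.9, 0.1, -167.2]
force: [-2.1, 7.8, 2.0]
opening: 0.0159
gripper_force: 30.1
```

send_rows:
  increments:
    - [[-0.005, 0.027, 0, -0.058], [-0.008, 0.054, 0, -0.116], [-0.008, 0.054, 0, -0.116]]

```text
clock: 45.3
tool_pos: [0.5132, 0.1862, 0.219]
orientation: [179.9, 0.1, -177.1]
force: [-2.7, 7.5, 3.1]
opening: 0.0158
gripper_force: 30.1
```

send_rows:
  increments:
    - [[0, 0.027, 0, -0.058], [0.003, 0.054, 0, -0.116], [0.003, 0.054, 0, -0.116]]

```text
clock: 45.68
tool_pos: [0.5136, 0.1971, 0.2191]
orientation: [179.9, 0.0, 172.9]
force: [-4.0, 8.3, 3.9]
opening: 0.0155
gripper_force: 30.1
```

```bash
python3 crank.py c7 scene
```

```text
45.675 [0.5136 0.1971 0.2191] [179.9   0.  172.9]
scene crank_grip 0.96 158 403 [0.5137 0.1896]
scene crank_grip 0.69 174 428 [0.5799 0.1672]
scene crank_axis 0.83 173 430 [0.5777 0.1899]
T 0.79 [0.5327 0.1671] [0.066 0.03 ] 82.4
```

View pics/c7scene.png

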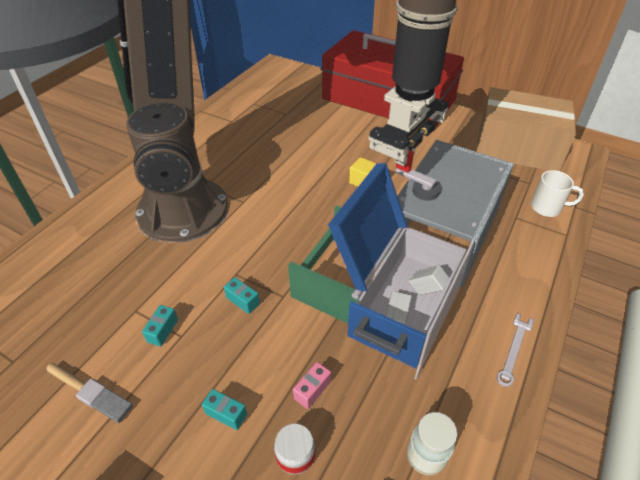

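send_rows:
  increments:
    - [[0.005, 0.027, 0, -0.058], [0.005, 0.027, 0, -0.058]]

```text
clock: 46.12
tool_pos: [0.5141, 0.1983, 0.219]
orientation: [-179.7, -0.0, 167.9]
force: [-1.2, -8.7, 5.9]
opening: 0.0165
gripper_force: 31.1
```

send_rows:
  increments:
    - [[0.006, 0.026, 0, -0.058], [0.006, 0.026, 0, -0.058]]

```text
clock: 46.38
tool_pos: [0.5148, 0.1984, 0.2189]
orientation: [-179.2, 0.0, 162.8]
force: [1.7, -26.5, 7.9]
opening: 0.0178
gripper_force: 32.1
```

The end stop is reached, so the skip is fully up. Release and move to the drawer.

send_rows:
  increments:
    - [[-0.005, -0.026, 0, 0.058], [-0.01, -0.05, 0, 0.116], [-0.01, -0.05, 0, 0.116]]

```text
clock: 46.75
tool_pos: [0.5147, 0.1958, 0.2189]
orientation: [180.0, 0.1, 172.9]
force: [4.6, 0.4, -1.1]
opening: 0.0156
gripper_force: 29.8
```

send_rows:
  increments:
    - [[0, 0, 0, 0], [0, 0, 0, 0], [0, 0, 0, 0], [0, 0, 0.2, 0], [0, 0, 0.4, 0], [0, 0, 0.7, 0], [0.2, -0.2, 0.8, 0.07], [0.4, -0.5, 0.8, 0.07], [0.5, -0.8, 0.8, 0.07], [0.55, -1, 0.8, 0.07], [0.55, -1, 0.8, 0.07], [0.55, -1, 0.8, 0.07]]
  jaw: 0.6

```text
clock: 48.25
tool_pos: [0.6236, -0.0044, 0.3783]
orientation: [180.0, -0.0, 178.8]
force: [-0.1, 0.5, -0.1]
opening: 0.0524
gripper_force: 0.0
```

send_rows:
  increments:
    - [[0, -0.3, 0, 0], [0, -0.6, 0, 0], [0, -1, 0, 0], [0, -1, 0, 0], [0, -1, 0, 0]]
  jaw: 0

```text
clock: 48.88
tool_pos: [0.6237, -0.2042, 0.3784]
orientation: [180.0, -0.0, 178.8]
force: [0.2, 0.8, -0.4]
opening: 0.0079
gripper_force: 0.0
```

```bash
python3 - <<'E'
from h import *
o=ctrl.get_obs();print(o['tool_pos'],o['orientation'])
for cam in ('wrist','top','scene'):
    c=ctrl.calibration(cam);im=snap(cam,'d1'+cam)
    for t,z in (('drawer_handle',.11),('drawer_in',.025),('casting0',.05),('tin',0)):
        for d in ctrl.spot_point(t,cam):
            r,q=d['pixel'];print(cam,t,round(d['conf'],2),round(r),round(q),at(c,q,r,z).round(4))
E
```

```text
[ 0.62369455 -0.20416762  0.3783645 ] [ 1.79988394e+02 -2.09620953e-02  1.78838098e+02]
wrist drawer_handle 0.8 216 346 [ 0.631  -0.1765]
wrist drawer_in 0.74 203 460 [ 0.6307 -0.0092]
wrist casting0 0.98 202 433 [ 0.6245 -0.0556]
wrist casting0 0.96 148 272 [ 0.5495 -0.2697]
wrist casting0 0.95 61 180 [ 0.4416 -0.378 ]
wrist casting0 0.65 228 504 [0.6619 0.0447]
wrist tin 0.87 173 196 [ 0.5823 -0.3887]
top drawer_handle 0.59 154 386 [ 0.6283 -0.1883]
top casting0 0.8 317 437 [ 0.2117 -0.314 ]
top casting0 0.73 188 414 [ 0.5505 -0.2667]
top casting0 0.69 281 378 [ 0.306  -0.1634]
top casting0 0.49 165 336 [ 0.6174 -0.0618]
top tin 0.73 177 456 [ 0.5871 -0.3898]
scene drawer_handle 0.57 339 376 [ 0.6291 -0.1754]
scene drawer_in 0.57 305 407 [ 0.6344 -0.016 ]
scene casting0 0.91 408 222 [ 0.4435 -0.3969]
scene casting0 0.86 385 309 [ 0.5529 -0.285 ]
scene casting0 0.85 280 432 [0.661  0.0542]
scene casting0 0.84 308 395 [ 0.6215 -0.0524]
scene casting0 0.65 322 157 [ 0.2197 -0.3164]
scene casting0 0.64 296 242 [ 0.331 -0.18 ]
scene tin 0.85 455 297 [ 0.5874 -0.3874]
```

View pics/d1scene.png

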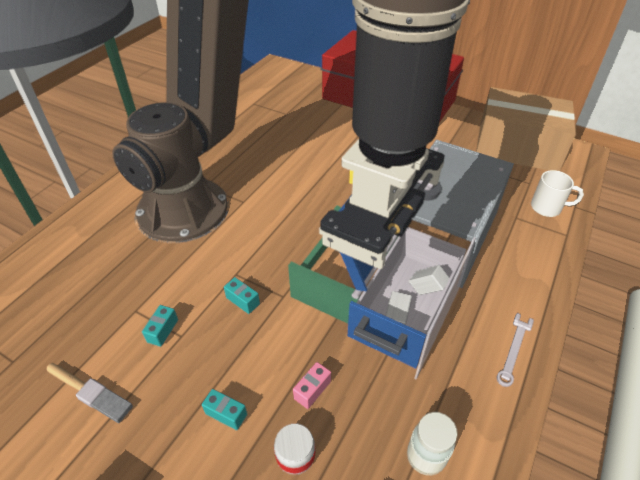

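Both castings lie in the drawer, at scene (432,280) and (395,308). The bar is at (376,340). I go down in front of it and push.

send_rows:
  increments:
    - [[0.035, -0.3, 0, 0], [0.035, -0.3, -0.3, 0], [0.035, -0.3, -0.6, 0], [0.035, -0.3, -0.9, 0], [0.035, -0.3, -1, 0], [0.035, -0.3, -1, 0]]

```text
clock: 50.38
tool_pos: [0.6297, -0.2642, 0.1765]
orientation: [180.0, -0.2, 178.9]
force: [0.7, -0.3, 1.4]
opening: 0.0005
gripper_force: 0.0
```

send_rows:
  increments:
    - [[0, 0, -0.15, 0], [0, 0, -0.3, 0], [0, 0, -0.36, 0], [0, 0, -0.36, 0], [0, 0, -0.36, 0]]

```text
clock: 51.0
tool_pos: [0.6318, -0.2645, 0.1084]
orientation: [-180.0, 0.1, 178.9]
force: [-0.2, -0.6, 0.0]
opening: 0.0006
gripper_force: 0.0
```

send_rows:
  increments:
    - [[0, 0.08, 0, 0], [0, 0.16, 0, 0], [0, 0.24, 0, 0], [0, 0.3, 0, 0], [0, 0.36, 0, 0], [0, 0.42, 0, 0], [0, 0.48, 0, 0], [0, 0.54, 0, 0], [0, 0.6, 0, 0], [0, 0.66, 0, 0], [0, 0.72, 0, 0]]

```text
clock: 52.38
tool_pos: [0.6309, -0.1194, 0.1066]
orientation: [180.0, 0.0, 178.9]
force: [1.7, -2.9, 1.6]
opening: 0.0004
gripper_force: 1.3
```

send_rows:
  increments:
    - [[0, 0.06, 0, 0], [0, 0.12, 0, 0], [0, 0.18, 0, 0], [0, 0.24, 0, 0], [0, 0.3, 0, 0], [0, 0.36, 0, 0], [0, 0.42, 0, 0], [0, 0.48, 0, 0], [0, 0.52, 0, 0], [0, 0.55, 0, 0], [0, 0.55, 0, 0]]

```text
clock: 53.75
tool_pos: [0.6303, -0.0096, 0.1063]
orientation: [180.0, -0.0, 178.9]
force: [0.4, -0.1, 0.3]
opening: 0.0006
gripper_force: 0.0
```

```bash
python3 - <<'E'
from h import *
o=ctrl.get_obs();print(o['tool_pos'],o['force'])
for cam in ('scene','wrist'):
    c=ctrl.calibration(cam);im=snap(cam,'d2'+cam)
    for d in ctrl.spot_point('drawer_handle',cam):
        r,q=d['pixel'];print(cam,round(d['conf'],2),round(r),round(q),at(c,q,r,.11).round(4))
E
```

```text
[ 0.63029191 -0.00964598  0.10630817] [ 0.39421533 -0.0768987   0.34665633]
scene 0.6 270 418 [0.6344 0.0148]
```

View pics/d2scene.png

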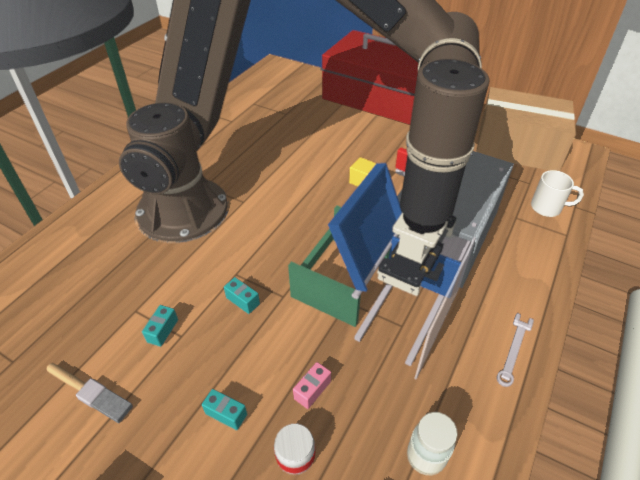

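The drawer is most of the way in. I continue gently until it stops.

send_rows:
  increments:
    - [[0, 0.04, 0, 0], [0, 0.08, 0, 0], [0, 0.12, 0, 0], [0, 0.15, 0, 0], [0, 0.17, 0, 0], [0, 0.17, 0, 0]]

```text
clock: 54.7
tool_pos: [0.631, 0.0245, 0.1066]
orientation: [180.0, 0.0, 178.9]
force: [0.4, 0.1, -1.2]
opening: 0.0001
gripper_force: 0.0
```

send_rows:
  increments:
    - [[0, 0.015, 0, 0], [0, 0.03, 0, 0], [0, 0.03, 0, 0]]

```text
clock: 55.08
tool_pos: [0.6309, 0.0301, 0.1066]
orientation: [180.0, 0.0, 178.9]
force: [-0.0, 0.4, -0.5]
opening: 0.0004
gripper_force: 0.0
```

send_rows:
  increments:
    - [[0, 0.015, 0, 0], [0, 0.03, 0, 0], [0, 0.03, 0, 0]]

```text
clock: 55.45
tool_pos: [0.6307, 0.0362, 0.1066]
orientation: [180.0, 0.0, 178.9]
force: [-0.5, 0.3, 0.2]
opening: 0.0002
gripper_force: 0.0
```

send_rows:
  increments:
    - [[0, 0.015, 0, 0], [0, 0.03, 0, 0]]

```text
clock: 55.7
tool_pos: [0.6307, 0.0418, 0.1066]
orientation: [-180.0, -0.0, 178.9]
force: [0.5, -1.6, -0.7]
opening: 0.0004
gripper_force: 1.1
```

send_rows:
  increments:
    - [[0, 0.015, 0, 0], [0, 0.03, 0, 0]]

```text
clock: 55.95
tool_pos: [0.6306, 0.0448, 0.1066]
orientation: [-179.7, -0.1, 178.9]
force: [5.9, -26.0, -2.9]
opening: 0.0002
gripper_force: 12.5
```

```bash
python3 - <<'E'
from h import *
o=ctrl.get_obs();print(o['tool_pos'],o['force'])
im=snap('scene');cv2.imwrite('pics/d3.png',cv2.resize(im[120:420,250:550,::-1],(600,600)))
E
```

```text
[0.63058647 0.04478668 0.10661739] [  5.92668868 -26.02921412  -2.86236169]
```

View pics/d3.png

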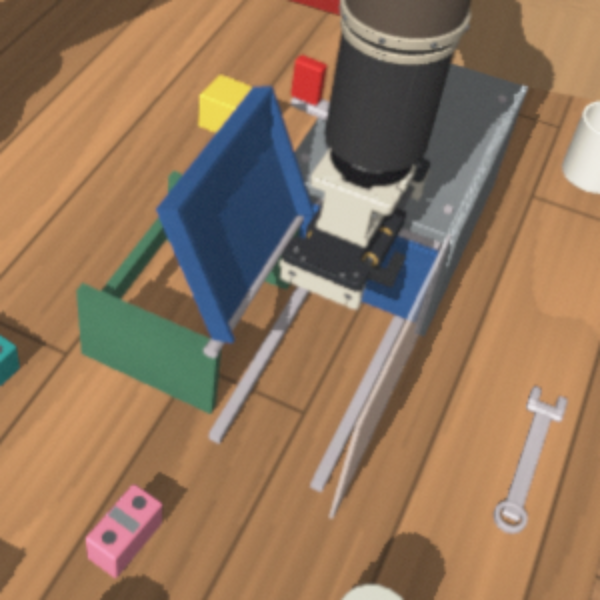

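Hard stop at 26 N. I retreat and verify.

send_rows:
  increments:
    - [[0, -0.1, 0, 0], [0, -0.4, 0, 0], [0, -0.7, 0, 0], [0, -1, 0, 0], [0, -1, 0.3, 0], [0, -1, 0.6, 0], [0, -1, 1, 0], [0, -1, 1, 0], [0, -1, 1, 0]]

```text
clock: 57.12
tool_pos: [0.6311, -0.1521, 0.3079]
orientation: [179.9, 0.2, 178.9]
force: [0.2, 0.6, -0.4]
opening: 0.0005
gripper_force: 0.0
```

send_rows:
  increments:
    - [[0, -0.5, 0.5, 0], [0, -1, 0.5, 0], [0, -1, 0.5, 0], [0, -1, 0.5, 0]]

```text
clock: 57.62
tool_pos: [0.6303, -0.3544, 0.4045]
orientation: [179.9, -0.1, 178.8]
force: [1.1, 0.2, -0.4]
opening: 0.0009
gripper_force: 0.0
```

```bash
python3 - <<'E'
from h import *
o=ctrl.get_obs();print(o['tool_pos'],o['force'])
for cam in ('scene','top','wrist'):
    c=ctrl.calibration(cam);im=snap(cam,'e'+cam)
    for t,z in (('drawer_handle',.11),('tin',0),('discbox',0)):
        for d in ctrl.spot_point(t,cam):
            r,q=d['pixel'];print(cam,t,round(d['conf'],2),round(r),round(q),at(c,q,r,z).round(4))
im=cv2.imread('pics/etop.png')[100:260,140:460];cv2.imwrite('pics/e2.png',cv2.resize(im,(800,400),interpolation=cv2.INTER_CUBIC))
E
```

```text
[ 0.63034276 -0.35439375  0.40445676] [ 1.11807779  0.18097738 -0.41582   ]
scene drawer_handle 0.56 252 426 [0.6315 0.0668]
scene drawer_handle 0.36 174 432 [0.5506 0.3187]
scene tin 0.73 452 296 [ 0.5845 -0.3839]
top drawer_handle 0.98 155 289 [0.6302 0.0614]
top drawer_handle 0.64 191 308 [0.5365 0.014 ]
top tin 0.95 180 458 [ 0.5803 -0.3947]
top tin 0.66 192 313 [0.5532 0.0034]
top discbox 0.56 257 197 [0.381  0.3214]
wrist drawer_handle 0.71 166 294 [ 0.5797 -0.3854]
wrist tin 0.73 165 297 [ 0.5816 -0.3899]
wrist discbox 0.54 140 564 [0.5501 0.0187]
```

View pics/e2.png

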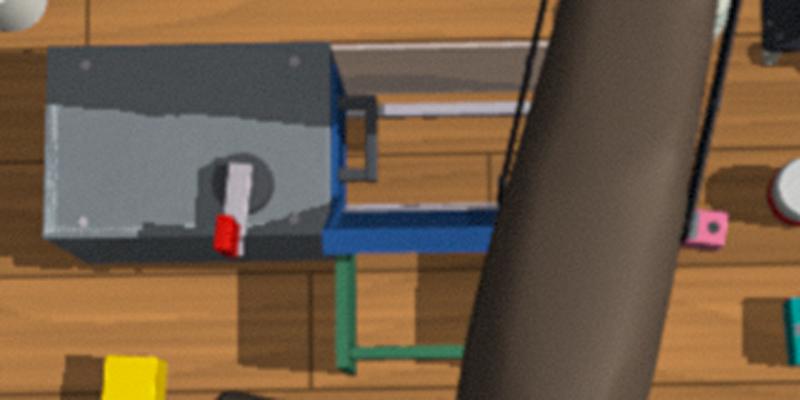

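The drawer front is flush with the cabinet, with the bar at (360,137) in the crop. The skip is up, and the tin and box haven't moved.

```bash
python3 -c "
from plant import ctrl;print(ctrl.close_job())"
```

```text
the job is handed in; nothing more can be done
None
```

I put both castings in the skip, wound the crank to its end stop to tip them into the drawer, pushed the drawer fully shut and handed the job in; it returned no verdict.

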